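# Slide the spacer home along the galley rail

## Robot

A 6-joint arm with a two-finger parallel gripper is mounted at the origin on the work surface. World frame = base frame: x ahead of the robot, y to its left, z up, the work surface at z = 0. Lengths are in m, angles in degrees, forces in N, time in s.
With the tool pointing down it reaches from about 0.375 to 0.9 m from the base axis. Payload 3.1 kg.
Tool frame: the origin (TCP) lies on the centre line of the jaws, within the pads' length; the fingertips stand 25 mm ahead of it and the grasp point (between the pads) lies 6 mm ahead of it; y points along the fingers, x is the direction in which the jaws open and shut, and the axes are right-handed (so a half turn about y gives the same grasp; the last joint's range is limited). The gripper opens to 87 mm and grips with 3 to 60 N. Pads are 19 mm wide; open, the fingers measure 117 mm over their backs; the gripper's body (75 mm by 190 mm) begins 51 mm behind the grasp point.
Start: joints at [66.091, 30.224, 82.088, -0, 67.689, -10.227], TCP at [0.148, 0.607, 0.248] pointing down, gripper open.
Joint ranges: [-176.69, 176.69], [-43.24, 126.21], [12.49, 139.97], [-82, 262], [0, 151.66], [-163.58, 163.58]. Speed limits (degrees/s): [159.86, 159.86, 180, 180, 180, 180].

## Interface

Orientations are given as a 3x3 rotation matrix whose columns are the frame's x, y, z axes.
In Python, from rig import * gives the robot as it stands.
- The arm moves only by the tool play_rows, never from a script. Its argument "commands" is a list of rows, each a list of 2 entries, a list of its own where there are three numbers: the shift along the world's x, y, z in m, then the turn, a rotation vector about the world's x, y, z in rad. A call has 1 to 10 rows; each row is the pose to reach, as a shift and turn from the pose commanded when the call began; what a row does not reach only later rows make up. A row lasts 1/8 s, in which the tool goes at most 62.5 mm and 10.7 degrees, less where a joint would pass 70% of its speed; a pose out of reach is approached as far as the arm can. A call with a gripper value outside its range is refused whole. "gripper" is the finger opening in m, from 0 to 0.087, set as the call begins (left out, the last holds). The fingers move at their own pace and stop on an object; the grip force is fixed at half the most. Time passes only in rows, so rows that repeat a pose let the fingers close. It gives the time, the measured TCP pose, the force and the opening at its end, in the units of the state.
- read_state(): the state, without advancing time (a new reading comes with each control period).
- capture(name): name is "scene" or "side" or "wrist"; returns a dict with "frame" (480x640x3 uint8, red, green, blue), "depth" (480x640 float32, m along the optical axis (not along the pixel's ray), 0 where there is no reading), "mtx" (3x3 intrinsics, pixels), "dist_coeffs" ([k1, k2, p1, p2, k3] as OpenCV has them; the pictures are not rectified), "cam_to_world" (4x4, takes a point from camera to world coordinates); the wrist camera has in their place "hand_eye" (4x4, takes a point from camera to tool coordinates, whose origin is the TCP and whose axes are the tool frame's). Camera axes: x right, y down, z forward; pixel columns grow to the right and rows downward; lengths in m; the calibration is good to about 2 mm. A picture is of the moment at which its call begins: read the wrist's pose just before it.
- hand_in(): hands the job in, once; it reports no verdict.
The state is a dict: "time_s": time; "joint_positions": joint angles; "qvel": joint speeds; "tau": joint torques, N m; "position": TCP position; "tcp_rot": TCP orientation; "force": force on the tool from outside, world axes, zero at the start; "moment": the same for the moment, N m; "opening": opening from 0.0 (shut) to 1.0 (fully open).
Only numpy, scipy, OpenCV 4.12 (cv2) and the standard library are available. Lean on these libraries where they do the work, as an engineer would, in place of code of your own. Each camera call takes 0.05 s, during which the arm holds its last target. There are 200 camera calls.

## Task

Using only the fingertips, push the small metal spacer straight across the steel tray until it lies flat against the tray's long far rail, then slide it along that rail, keeping it against the rail all the way, until it is fully home in the corner pocket, snug against both the rail and the end stop. Do not pick it up or tip it; leave the tin, the stone and everything else where they stand, and finish with the hand clear.

Things in the scene. Friction and masses are not known exactly. Their poses are not given: they have to be found in the camera images.
- galley: Shallow steel tray (printer's galley), fixed to the table, turned up to 0.25 rad; origin at table level, flat floor 4 mm above it. In its axes: end stop across the +y end (robot's left), inner face y = +170 mm, 14 mm above the floor; near rim 10 mm high, inner face x = -129 mm; the -y end (y = -186 mm) is open. All positions given as tray x, y below are in these axes.
- rail (a point): Middle of the long far rail's inner face, at the floor: tray x = +85, y = 0 mm. The rail runs along tray y, is 8 mm thick and rises 14 mm above the floor.
- pocket (a point): Centre of the corner pocket's mouth, on the floor (tray x = +67.5, y = +144 mm): a gap 35 mm wide and 26 mm deep (along y) between the rail and the end of a fixed row of wooden type, closed by the end stop. The type row fills tray x = -128 to +50, y = +144 to +170 mm, and is 22 mm tall.
- spacer: Plain aluminium block lying loose on the tray floor, 30 mm (its x) by 45 mm (its y) by 19 mm tall, about 65 g; origin at the centre of its underside. It starts well away from the rail, turned up to 0.45 rad relative to the tray. Home, its centre is at x = +70, y = +147.5 mm in the tray's axes, its y along the tray's y, with 19 mm of its length standing out of the pocket.
- corner (a point): Inside corner where rail and end stop meet, at the tray floor's height.
- tin: Small round steel tin with a flat lid, 44 mm across, 36 mm tall, loose on the tray floor about 76 to 124 mm from the spacer along the tray, on either side of it; origin at the centre of its underside. Stays where it is.
- stone: Round flat pebble paperweight, 46 mm across, 23 mm tall, loose on the tray floor near the near rim and the type row; origin at the centre of its underside. Stays where it is.
- ink_jar: Amber jar, 64 mm across, 85 mm tall, on the table left of the tray; origin at the centre of its underside. Stays.
- mug: White mug, 80 mm across, 90 mm tall, on the table right of the tray; origin at the centre of its underside. Stays.
- mallet: Wooden-headed hammer lying on the table right of the tray; origin under it. Stays.
- brush: Brush lying on the table left of the tray; origin under it. Stays.
- oil_tin: Round can with a paper label, 52 mm across, 75 mm tall, on the table right of the tray; origin at the centre of its underside. Stays.
There are look-alikes about, which are no part of the job. Several things have the shape of the spacer; the one meant has the colours described above.

How it is judged (in metres and radians):
On the way:
1. the spacer lies flat against the long rail, well before the pocket (x of spacer in the frame of galley above 0.067 m and angle between the x axis of spacer and the x axis of galley, either way round below 0.07 rad and y of spacer in the frame of galley below 0.07 m), for 0.2 s.
At the end, for the whole second after the job is handed in: The spacer lies at rest flat on the tray floor in the corner pocket, within 3 mm of both the rail and the end stop and square to them within 0.06 rad (x of spacer in the frame of galley between 0.067 and 0.075 m and y of spacer in the frame of galley between 0.1445 and 0.1525 m and angle between the x axis of spacer and the x axis of galley, either way round below 0.06 rad and z of spacer in the frame of galley below 0.007 m and angle between spacer's own z axis and vertical below 0.05 rad and linear speed of spacer below 0.01 m/s); the robot touches nothing.
It fails at once if the spacer is lifted more than 6 mm off the tray floor or tipped (z of spacer in the frame of galley above 0.01 m or angle between spacer's own z axis and vertical above 0.35 rad).
It fails at once if the spacer strays more than 10 mm from the rail over the last stretch to the pocket (the last 75 mm of its way) (y of spacer in the frame of galley above 0.0725 m and x of spacer in the frame of galley below 0.06 m).
It fails at once if the tin, the stone or another bystander is moved more than 20 mm (distance of any of tin, stone, ink_jar, mug, mallet, brush, oil_tin from where it was at the start of the episode above 0.02 m).
It fails at once if the tin, the stone, the jar, the mug or the can is tipped (angle between any of tin, stone, ink_jar, mug, oil_tin's own z axis and vertical above 0.35 rad).
It also fails if it takes over 64 s, if anything falls off the work surface, if the arm or the gripper's body presses on something with over 40 N, if the wrist force passes 120 N, or if a joint passes its speed limit or range.

## Working session

There is one attempt and no reset: what is moved stays moved. The work goes in short steps, Python scripts to look and compute and a tool call to move; the robot and the scene stay as the last step left them, time stands still between calls to the robot, and variables do not carry over. Pictures are saved under pics/ and viewed, about 8 in all and at most 12, crops included, and the job is handed in when it is done.

Besides the shell and the picture viewer there is one more tool, called after "Call:" as name([rows], argument=value, ...), one row to a line, values as JSON. play_rows: Moves the arm, as the interface text tells. Its arguments: {"type":"object","properties":{"commands":{"type":"array"},"gripper":{"type":"number"}},"required":["commands"]}

```bash
ls; mkdir -p pics; python3 - <<'E'
from rig import *
import cv2,numpy as np
s=read_state();print(s)
for n in ["scene","side"]:
    c=capture(n);cv2.imwrite(f"pics/{n}0.png",c["frame"][:,:,::-1]);np.savez(f"pics/{n}0.npz",**c)
    print(n,c["mtx"].tolist(),c["dist_coeffs"],np.round(c["cam_to_world"],3).tolist())
E
```

```text
pics
{'time_s': 0.0, 'joint_positions': array([ 6.60909013e+01,  3.02780963e+01,  8.21572836e+01, -1.84396306e-03,
        6.76896678e+01, -1.02292602e+01]), 'qvel': array([-0.00758823,  0.01291846, -0.19419274,  0.08808299,  0.06443264,
       -0.00955682]), 'tau': array([ 8.19181842e-04, -4.40046608e+01, -1.76593727e+01,  6.35140669e-02,
        5.82178950e-02, -1.37995485e-04]), 'position': array([0.14752587, 0.60662791, 0.24657593]), 'tcp_rot': array([[ 2.36483433e-01, -8.57315899e-04, -9.71635143e-01],
       [ 9.71633136e-01, -2.00727826e-03,  2.36484716e-01],
       [-2.15308420e-03, -9.99997618e-01,  3.58308481e-04]]), 'force': array([-0.79744097, -0.198606  ,  0.47521482]), 'moment': array([-0.02300545,  0.00587226, -0.03963525]), 'opening': 0.9983157569626624}
scene [[445.7691853255848, 0.0, 322.20393992190475], [0.0, 445.7691853255848, 242.76395229577582], [0.0, 0.0, 1.0]] [-0.01318935  0.          0.          0.          0.        ] [[0.68, 0.514, -0.524, 1.051], [0.733, -0.493, 0.468, -0.544], [-0.018, -0.702, -0.712, 0.744], [0.0, 0.0, 0.0, 1.0]]
side [[498.22459796521724, 0.0, 325.55385157178927], [0.0, 498.22459796521724, 249.9760191029792], [0.0, 0.0, 1.0]] [-0.01087053  0.          0.          0.          0.        ] [[-0.995, -0.063, 0.081, 0.421], [-0.102, 0.683, -0.724, 0.886], [-0.009, -0.728, -0.685, 0.938], [0.0, 0.0, 0.0, 1.0]]
```

View pics/scene0.png

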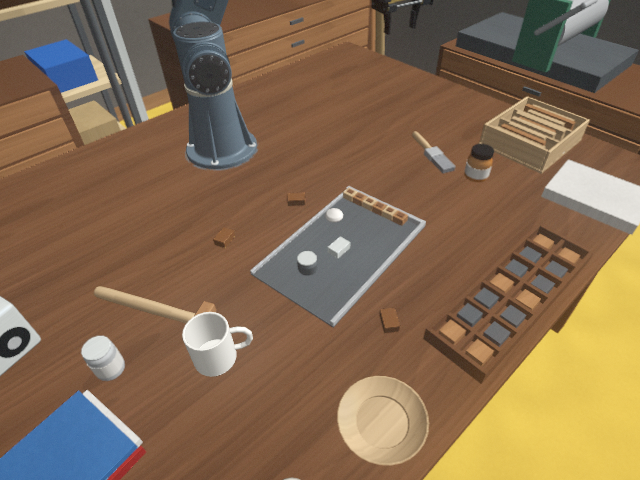

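View pics/side0.png

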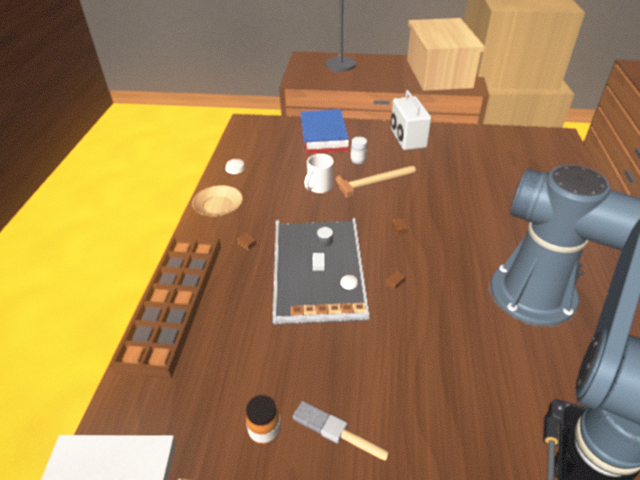

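Scene picture: spacer at about (339,247), tin (307,262), stone (334,215), tray corners near (254,270), (334,318), (425,223), (347,190). In the side picture the spacer is at (318,262). The brown blocks on the table are look-alikes. Next I measure with depth.

```bash
cat > h.py <<'E'
import cv2,numpy as np
def cloud(c,T):
    h,w=c["depth"].shape
    u,v=np.meshgrid(np.arange(w),np.arange(h))
    p=cv2.undistortPoints(np.stack([u,v],-1).reshape(-1,1,2).astype(float),c["mtx"],c["dist_coeffs"]).reshape(h,w,2)
    d=c["depth"][...,None]
    P=np.concatenate([p*d,d],-1)
    return P@T[:3,:3].T+T[:3,3]
def plane(c,T,px,z):
    p=cv2.undistortPoints(np.array(px,float).reshape(-1,1,2),c["mtx"],c["dist_coeffs"]).reshape(-1,2)
    r=np.c_[p,np.ones(len(p))]@T[:3,:3].T; t=T[:3,3]
    return t+r*((z-t[2])/r[:,2])[:,None]
def ang2R(a):
    """tool pointing down, jaw axis x at world angle a"""
    x=np.array([np.cos(a),np.sin(a),0]);y=np.array([0,0,-1.]);return np.c_[x,y,np.cross(x,y)]
E
python3 - <<'E'
from h import *
for n,pix in [("scene",dict(tray=[(254,270),(334,318),(425,223),(347,190)],sp=[(339,247)],tin=[(307,258)],stone=[(334,214)])),("side",dict(tray=[(275,320),(367,317),(276,222),(355,221)],sp=[(318,260)],tin=[(325,233)],stone=[(348,281)]))]:
    c=dict(np.load(f"pics/{n}0.npz"));T=c["cam_to_world"];P=cloud(c,T)
    for k,z in [("tray",.018),("sp",.023),("tin",.04),("stone",.027)]:
        print(n,k,np.round(plane(c,T,pix[k],z),3).tolist(),[np.round(P[v,u],3).tolist() for u,v in pix[k]])
E
```

```text
scene tray [[0.476, -0.23, 0.018], [0.685, -0.191, 0.018], [0.638, 0.155, 0.018], [0.421, 0.11, 0.018]] [[0.47, -0.226, 0.01], [0.686, -0.191, 0.019], [0.636, 0.158, 0.015], [0.427, 0.104, 0.025]]
scene sp [[0.557, -0.052, 0.023]] [[0.557, -0.052, 0.024]]
scene tin [[0.544, -0.136, 0.04]] [[0.545, -0.136, 0.041]]
scene stone [[0.472, 0.014, 0.027]] [[0.471, 0.015, 0.026]]
side tray [[0.623, 0.164, 0.018], [0.409, 0.135, 0.018], [0.683, -0.189, 0.018], [0.458, -0.214, 0.018]] [[0.624, 0.163, 0.017], [0.409, 0.127, 0.009], [0.683, -0.187, 0.02], [0.459, -0.234, 0.001]]
side sp [[0.545, -0.04, 0.023]] [[0.545, -0.038, 0.025]]
side tin [[0.535, -0.129, 0.04]] [[0.535, -0.129, 0.041]]
side stone [[0.461, 0.031, 0.027]] [[0.461, 0.029, 0.025]]
```

```bash
python3 - <<'E'
from rig import *
import numpy as np
c=capture("wrist");print(c["mtx"].tolist(),c["dist_coeffs"],np.round(c["hand_eye"],3).tolist())
E
```

```text
[[391.01614642357293, 0.0, 318.2877430523249], [0.0, 391.01614642357293, 233.25260405050992], [0.0, 0.0, 1.0]] [-0.03201797  0.          0.          0.          0.        ] [[1.0, -0.001, -0.0, 0.001], [-0.0, -0.278, 0.961, -0.137], [-0.001, -0.961, -0.278, 0.076], [0.0, 0.0, 0.0, 1.0]]
```

Call:
play_rows([
  [[0.03, -0.05, 0.005], [0, 0, 0.03]],
  [[0.06, -0.1, 0.02], [0, 0, 0.06]],
  [[0.09, -0.15, 0.03], [0, 0, 0.09]],
  [[0.12, -0.2, 0.04], [0, 0, 0.12]],
  [[0.15, -0.25, 0.05], [0, 0, 0.15]],
  [[0.18, -0.3, 0.06], [0, 0, 0.18]],
  [[0.21, -0.35, 0.06], [0, 0, 0.21]],
  [[0.24, -0.4, 0.06], [0, 0, 0.24]],
  [[0.27, -0.45, 0.06], [0, 0, 0.27]],
  [[0.3, -0.5, 0.06], [0, 0, 0.3]],
])

```text
time_s: 1.4
position: [0.4484, 0.1055, 0.3076]
tcp_rot: [[-0.062, 0.0, -0.998], [0.998, 0.0, -0.062], [0.0, -1.0, -0.0]]
force: [1.0, 0.1, 0.4]
opening: 1.003
```

Call:
play_rows([
  [[0.02, -0.045, -0.01], [0, 0, 0.03]],
  [[0.04, -0.09, -0.02], [0, 0, 0.06]],
  [[0.06, -0.13, -0.03], [0, 0, 0.09]],
  [[0.06, -0.13, -0.03], [0, 0, 0.09]],
  [[0.06, -0.13, -0.03], [0, 0, 0.09]],
], gripper=0.0)

```text
time_s: 2.02
position: [0.5071, -0.0224, 0.2772]
tcp_rot: [[-0.15, -0.002, -0.989], [0.989, 0.001, -0.15], [0.001, -1.0, 0.001]]
force: [0.5, -0.3, -0.1]
opening: 0.523
```

```bash
python3 - <<'E'
from rig import *
import cv2,numpy as np
s=read_state();c=capture("wrist");cv2.imwrite("pics/w1.png",c["frame"][:,:,::-1])
B=np.eye(4);B[:3,:3]=s["tcp_rot"];B[:3,3]=s["position"]
np.savez("pics/w1.npz",T=B@c["hand_eye"],**c);print(s["time_s"],s["position"],s["opening"],s["qvel"])
E
```

```text
2.025 [ 0.5071275  -0.0223746   0.27721608] 0.5230009548696032 [ 1.37161737 -0.94240087  0.51505402 -0.15555044 -0.10165288 -0.12424121]
```

View pics/w1.png

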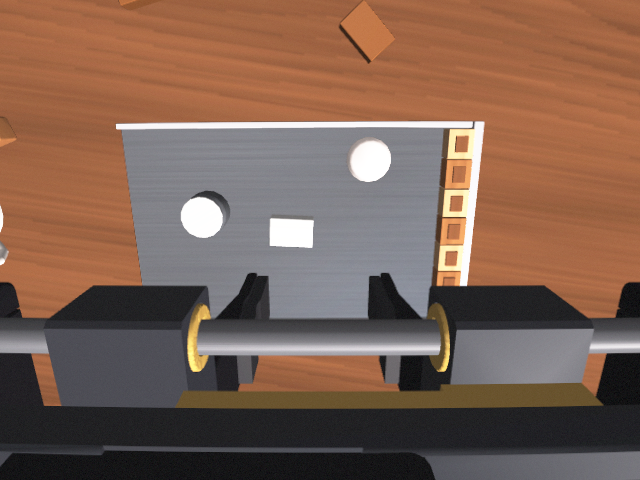

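Wrist picture: near rim at v≈125, tin at (202,217), spacer (291,233), stone (370,160), type row at u≈455. The gripper hides the far rail below v≈275, so I move forward for a second look.

Call:
play_rows([
  [[0.05, -0.01, 0], [0, 0, 0]],
  [[0.1, -0.01, 0], [0, 0, 0]],
  [[0.12, -0.01, 0], [0, 0, 0]],
  [[0.12, -0.01, 0], [0, 0, 0]],
  [[0.12, -0.01, 0], [0, 0, 0]],
])

```text
time_s: 2.7
position: [0.6263, -0.0315, 0.2775]
tcp_rot: [[-0.152, -0.002, -0.988], [0.988, 0.0, -0.152], [0.001, -1.0, 0.002]]
force: [-0.3, 0.6, -0.6]
opening: 0.013
```

```bash
cat > snap.py <<'E'
import sys
from rig import *
import cv2,numpy as np
n=sys.argv[1]
s=read_state();c=capture("wrist");cv2.imwrite(f"pics/{n}.png",c["frame"][:,:,::-1])
B=np.eye(4);B[:3,:3]=s["tcp_rot"];B[:3,3]=s["position"]
np.savez(f"pics/{n}.npz",T=B@c["hand_eye"],**c);print(s["time_s"],s["position"],s["opening"],s["joint_positions"])
E
python3 snap.py w2
```

```text
2.7 [ 0.62627192 -0.03150671  0.27751379] 0.01313896412312336 [-1.30755255e+01  2.86760246e+01  7.97578254e+01 -1.08500292e-03
  7.16714369e+01 -1.11816457e+02]
```

View pics/w2.png

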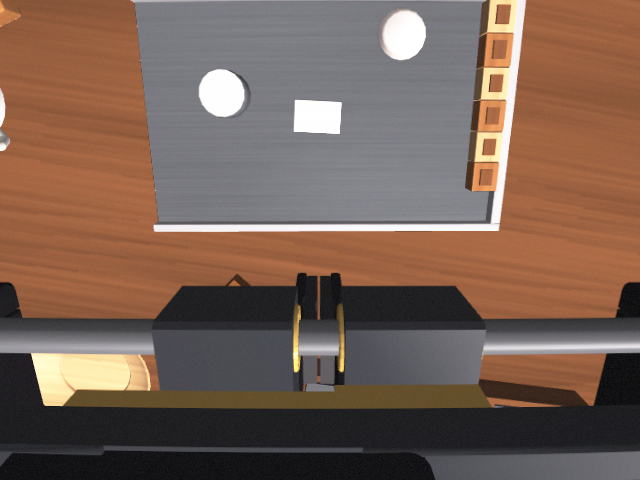

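Far rail at v≈228 (u 155–498), pocket at about (480,205), spacer (317,117), tin (221,93), stone (402,35). Next I fit the tray frame and the objects.

```bash
cat > meas.py <<'E'
import sys
from h import *
def top_obj(c,T,seed,z):
    """pixels at height z connected to seed -> contour in world plane z"""
    P=cloud(c,T);m=(np.abs(P[...,2]-z)<.006).astype(np.uint8)
    if seed is None: return m,P
    g=c["frame"].astype(int); m&=(g.min(-1)>170).astype(np.uint8)
    n,l=cv2.connectedComponents(m,connectivity=4)
    k=l[seed[1],seed[0]]
    assert k>0,("seed",P[seed[1],seed[0]],g[seed[1],seed[0]])
    mm=(l==k).astype(np.uint8)
    ct=max(cv2.findContours(mm,cv2.RETR_EXTERNAL,cv2.CHAIN_APPROX_NONE)[0],key=len).reshape(-1,2)
    return plane(c,T,ct,z)
E
python3 - <<'E'
from meas import *
c=dict(np.load("pics/w2.npz"));T=c["T"];P=cloud(c,T)
for n,(u,v) in dict(floor=(400,150),floorL=(180,180),table=(560,100),sp=(317,112),tin=(221,93),stone=(402,35),rail=(300,229),stop=(500,150),type=(490,47)).items(): print(n,np.round(P[v,u],4),c["frame"][v,u])
g=c["frame"].min(-1)
for u in (200,300,400,460): print(u,g[218:236,u],np.round(P[218:236,u,2]*1000))
for v in (205,215): print(v,g[v,478:510],np.round(P[v,478:510,2]*1000))
for n,s,z in [("sp",(317,112),.023),("tin",(221,93),.04)]:
    q=top_obj(c,T,s,z)[:,:2].astype(np.float32)
    print(n,cv2.minAreaRect(q*1000),cv2.boxPoints(cv2.minAreaRect(q)).tolist(),cv2.minEnclosingCircle(q*1000))
E
```

```text
floor [0.5674 0.0454 0.0039] [128 130 134]
floorL [ 0.6328 -0.1776  0.004 ] [126 126 132]
table [ 0.4923  0.1991 -0.0018] [157  98  66]
sp [ 0.5437 -0.0448  0.0226] [255 255 254]
tin [ 0.5406 -0.1336  0.0394] [254 254 254]
stone [0.4654 0.0213 0.0269] [255 255 255]
rail [ 0.6626 -0.0448  0.0187] [248 247 249]
stop [0.5512 0.1391 0.0239] [255 247 210]
type [0.4613 0.105  0.0229] [224 143  87]
200 [123 123 120 104  86  91 147 237 242 242 241 242 242 208  66  65  68  66] [ 4.  4.  3.  5.  8. 13. 18. 18. 19. 17. 19. 19. 18. 18.  0. -0. -0. -1.]
300 [127 129 125  95  85  96 171 244 243 246 247 247 238 129  69  65  67  69] [ 3.  5.  4.  7. 10. 14. 17. 18. 18. 17. 18. 19. 18. -1.  1. -1. -0.  1.]
400 [137 140 129  88  87 113 196 245 247 249 249 250 240  60  72  70  71  73] [ 4.  4.  4.  6. 12. 17. 19. 19. 17. 18. 18. 18. 17.  1. -0. -1. -1. -0.]
460 [138 137 129  90  91 116 210 244 247 248 249 250 244  70  66  68  66  69] [ 4.  3.  3.  7. 11. 15. 19. 18. 17. 17. 16. 19. 17. -0. -1. -0. -1.  2.]
205 [132 130 131 131 131 129 129 131 123  96  76  77  78  79 130 220 247 248
 249 249 249 250 250
[... 425 characters left out ...]
 -1. -1.]
sp ((547.7937622070312, -44.17646789550781), (29.772918701171875, 44.85449981689453), 5.923404693603516) [[0.5306721329689026, -0.023405225947499275], [0.5353010296821594, -0.06802023947238922], [0.5649150013923645, -0.06494775414466858], [0.5602861046791077, -0.020332738757133484]] ((547.884521484375, -43.90263748168945), 26.304582595825195)
tin ((540.0853881835938, -133.10707092285156), (40.03177261352539, 39.273990631103516), 5.920505046844482) [[0.5181506872177124, -0.11563951522111893], [0.5222018957138062, -0.1547040343284607], [0.5620200634002686, -0.15057462453842163], [0.5579688549041748, -0.11151009798049927]] ((540.4545288085938, -133.44668579101562), 20.517976760864258)
```

```bash
cat > tray.py <<'E'
from h import *
def edge(sig,lo,hi,th,rising):
    for i in range(lo,hi):
        a,b=float(sig[i]),float(sig[i+1])
        if (rising and a<th<=b) or (not rising and a>=th>b): return i+(th-a)/(b-a)
def fit(name="w2"):
    c=dict(np.load(f"pics/{name}.npz"));T=c["T"];g=c["frame"].min(-1)
    inn=[];out=[]
    for u in range(190,480,3):
        a=edge(g[:,u],219,230,165,True);b=edge(g[:,u],226,238,160,False)
        if a and b: inn.append((u,a));out.append((u,b))
    I=plane(c,T,inn,.018);O=plane(c,T,out,.018)
    f=lambda Q:cv2.fitLine(Q[:,:2].astype(np.float32),cv2.DIST_HUBER,0,1e-4,1e-4).ravel()
    fi,fo=f(I),f(O)
    st=[]
    for v in range(198,218):
        a=edge(g[v],484,500,165,True)
        if a: st.append((a,v))
    return fi,fo,plane(c,T,st,.018)
def frame():
    fi,fo,S=fit()
    d=fi[:2]*np.sign(fi[1]);ey=d/np.hypot(*d);ex=np.array([ey[1],-ey[0]])
    th=np.arctan2(ex[1],ex[0])
    x85=fi[2:]@ex; x93=fo[2:]@ex; y170=np.median(S[:,:2]@ey)
    xr=(x85+x93-.008)/2
    o=ex*(xr-.085)+ey*(y170-.170)
    return o,th,np.c_[ex,ey],x93-x85,np.arctan2(-fo[2],fo[3])
E
python3 - <<'E'
from tray import *
o,th,E,w,th2=frame();print(o,th,th2,w)
for n,p in dict(sp=(.5478,-.0442),tin=(.5403,-.1333),stone=(.4654,.0213)).items(): print(n,(np.array(p)-o)@E*1000)
for q in [(-129,-186),(93,-186),(93,170)]: print(q,o+E@np.array(q)/1000)
np.savez("frame.npz",o=o,E=E,th=th)
print("behind",o+E@[-.052,-.03], "touch x centre")
E
```

```text
[ 0.56850944 -0.02881967] 0.15465231 -1.5845224 0.0075747967
sp [-22.83141045 -12.00675155]
tin [-43.96655696 -98.88807981]
stone [-94.15858151  65.40412713]
(-129, -186) [ 0.46969984 -0.2324705 ]
(93, -186) [ 0.6890503  -0.19827439]
(93, 170) [0.63421328 0.1534768 ]
behind [ 0.52175115 -0.06647153] touch x centre
```

Call:
play_rows([
  [[-0.04, -0.006, -0.04], [0, 0, 0.003]],
  [[-0.08, -0.013, -0.09], [0, 0, 0.003]],
  [[-0.117, -0.019, -0.14], [0, 0, 0.003]],
  [[-0.117, -0.019, -0.18], [0, 0, 0.003]],
  [[-0.117, -0.019, -0.21], [0, 0, 0.003]],
  [[-0.117, -0.019, -0.23], [0, 0, 0.003]],
  [[-0.117, -0.019, -0.237], [0, 0, 0.003]],
  [[-0.117, -0.019, -0.237], [0, 0, 0.003]],
], gripper=0.012)

```text
time_s: 3.75
position: [0.5105, -0.0516, 0.0409]
tcp_rot: [[-0.154, -0.0, -0.988], [0.988, 0.0, -0.154], [0.0, -1.0, 0.0]]
force: [-0.1, -0.4, -0.4]
opening: 0.138
```

Call:
play_rows([
  [[0, 0.0015, -0.006], [0, 0, 0]],
  [[0.0079, 0.0027, -0.006], [0, 0, 0]],
  [[0.0158, 0.004, -0.006], [0, 0, 0]],
  [[0.0237, 0.0052, -0.006], [0, 0, 0]],
  [[0.0316, 0.0064, -0.006], [0, 0, 0]],
  [[0.0395, 0.0077, -0.006], [0, 0, 0]],
  [[0.0474, 0.0089, -0.006], [0, 0, 0]],
  [[0.0553, 0.0101, -0.006], [0, 0, 0]],
  [[0.0632, 0.0114, -0.006], [0, 0, 0]],
  [[0.0711, 0.0126, -0.006], [0, 0, 0]],
])

```text
time_s: 5.0
position: [0.5824, -0.0391, 0.0345]
tcp_rot: [[-0.154, -0.0, -0.988], [0.988, -0.0, -0.154], [-0.0, -1.0, 0.0]]
force: [0.4, -0.4, 0.2]
opening: 0.137
```

```bash
cat > st.py <<'E'
import sys
from rig import *
import cv2,numpy as np
f=np.load("frame.npz");s=read_state();p=s["position"]
print("t",s["time_s"],"tray mm",(p[:2]-f["o"])@f["E"]*1000,"z",p[2]*1000,"F tray",s["force"][:2]@f["E"],s["force"][2],"op",s["opening"]*87, "ang",np.arctan2(-s["tcp_rot"][0,0],s["tcp_rot"][1,0])-f["th"])
if len(sys.argv)>1:
    c=capture("scene");n=sys.argv[1];np.savez(f"pics/{n}.npz",**c)
    cv2.imwrite(f"pics/{n}.png",cv2.resize(c["frame"][160:340,230:450,::-1],None,fx=3,fy=3,interpolation=cv2.INTER_CUBIC))
E
python3 st.py s2
```

```text
t 5.0 tray mm [ 12.16536059 -12.26471881] z 34.53037538669727 F tray [ 0.31040813 -0.4541647 ] 0.17038831602874493 op 11.960109610039273 ang -0.00044039871046752666
```

View pics/s2.png

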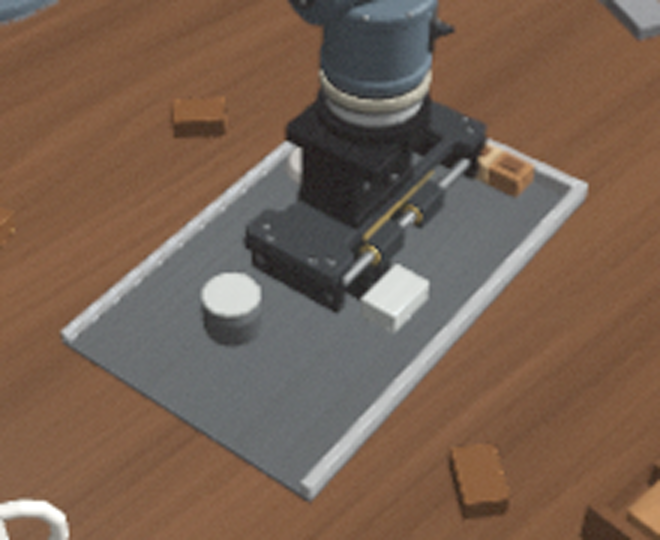

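The spacer (crop pixel about (397,297)) sits square ahead of the fingers, and the tin (232,305) has not moved. I keep pushing to the rail.

Call:
play_rows([
  [[0.0059, 0.0009, 0], [0, 0, 0]],
  [[0.0119, 0.0019, 0], [0, 0, 0]],
  [[0.0178, 0.0028, 0], [0, 0, 0]],
  [[0.0227, 0.0035, 0], [0, 0, 0]],
  [[0.0267, 0.0042, 0], [0, 0, 0]],
  [[0.0286, 0.0045, 0], [0, 0, 0]],
  [[0.0306, 0.0048, 0], [0, 0, 0]],
  [[0.0316, 0.0049, 0], [0, 0, 0]],
  [[0.0326, 0.0051, 0], [0, 0, 0]],
  [[0.0326, 0.0051, 0], [0, 0, 0]],
])

```text
time_s: 6.3
position: [0.6131, -0.0342, 0.0345]
tcp_rot: [[-0.154, -0.003, -0.988], [0.988, -0.0, -0.154], [0.0, -1.0, 0.003]]
force: [-4.0, -2.6, 4.3]
opening: 0.137
```

```bash
python3 st.py
```

```text
t 6.3 tray mm [ 43.19031169 -12.20179013] z 34.50355644429707 F tray [-4.33731128 -1.9700034 ] 4.29649403409763 op 11.8759708497644 ang -0.00014272373039736497
```

Call:
play_rows([
  [[0.001, 0.0002, 0], [0, 0, 0]],
  [[0.002, 0.0003, 0], [0, 0, 0]],
  [[0.002, 0.0003, 0], [0, 0, 0]],
  [[0.002, 0.0003, 0], [0, 0, 0]],
])

```text
time_s: 6.8
position: [0.6131, -0.0342, 0.0345]
tcp_rot: [[-0.154, -0.007, -0.988], [0.988, -0.0, -0.154], [0.001, -1.0, 0.007]]
force: [-7.7, -4.1, 6.8]
opening: 0.14
```

```bash
python3 st.py s3
```

```text
t 6.8 tray mm [ 43.27776738 -12.17022446] z 34.49551682455938 F tray [-8.26954097 -2.85397581] 6.839966972342776 op 12.174510477005787 ang 0.0002344137610663377
```

View pics/s3.png

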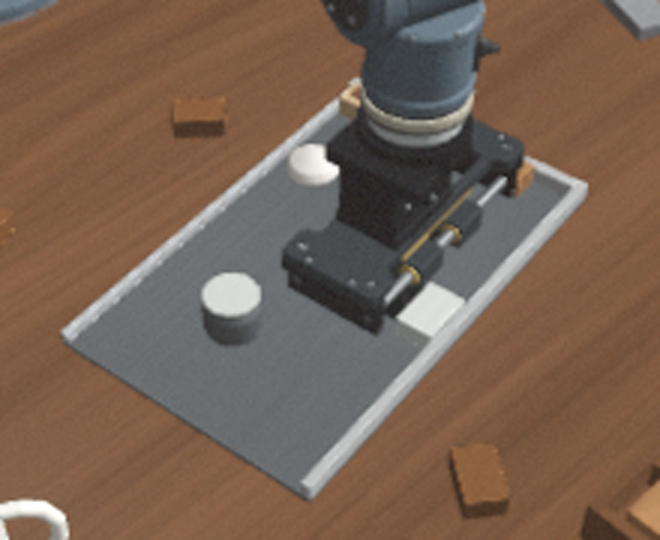

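The spacer appears to lie along the rail (crop (432,310)). I back off, rise, and measure it from above with the wrist camera.

Call:
play_rows([
  [[-0.015, -0.0023, 0], [0, 0, 0]],
  [[-0.03, -0.0046, 0], [0, 0, 0]],
  [[-0.03, -0.0046, 0.04], [0, 0, 0]],
  [[-0.03, -0.0046, 0.09], [0, 0, 0]],
  [[-0.02, -0.002, 0.14], [0, 0, 0]],
  [[-0.01, 0, 0.19], [0, 0, 0]],
  [[0.01, 0.002, 0.243], [0, 0, 0]],
  [[0.01, 0.002, 0.243], [0, 0, 0]],
  [[0.01, 0.002, 0.243], [0, 0, 0]],
], gripper=0.0)

```text
time_s: 7.98
position: [0.6263, -0.0315, 0.2772]
tcp_rot: [[-0.154, 0.0, -0.988], [0.988, 0.0, -0.154], [0.0, -1.0, -0.0]]
force: [0.7, 0.6, -0.3]
opening: 0.007
```

```bash
python3 snap.py w3; cat > m3.py <<'E'
import sys
from meas import *
f=np.load("frame.npz")
c=dict(np.load(f"pics/{sys.argv[1]}.npz"));T=c["T"];P=cloud(c,T)
L=(P[...,:2]-f["o"])@f["E"]
def obj(x0,x1,y0,y1,z):
    m=(L[...,0]>x0)&(L[...,0]<x1)&(L[...,1]>y0)&(L[...,1]<y1)&(np.abs(P[...,2]-z)<.005)&(c["frame"].min(-1)>170)
    n,l,st,_=cv2.connectedComponentsWithStats(m.astype(np.uint8),connectivity=4)
    k=1+st[1:,4].argmax();ct=max(cv2.findContours((l==k).astype(np.uint8),cv2.RETR_EXTERNAL,cv2.CHAIN_APPROX_NONE)[0],key=len).reshape(-1,2)
    q=(plane(c,T,ct,z)[:,:2]-f["o"])@f["E"]*1000
    return cv2.minAreaRect(q.astype(np.float32))
print("spacer",obj(.045,.0835,-.08,.18,.0235));print("tin",obj(-.08,0,-.14,-.06,.04));print("stone",obj(-.13,-.06,.03,.1,.027))
E
python3 m3.py w3
```

```text
7.975 [ 0.62628507 -0.03145544  0.27716567] 0.006732179591811777 [-1.30826432e+01  2.86508722e+01  7.98635311e+01  2.68312127e-02
  7.14804541e+01 -1.11930125e+02]
spacer ((69.18789672851562, -11.758413314819336), (44.23012161254883, 28.232458114624023), 89.94017028808594)
tin ((-44.02935791015625, -98.96371459960938), (40.13872146606445, 40.176963806152344), 17.12979507446289)
stone ((-96.97381591796875, 65.87679290771484), (34.66587448120117, 34.91901397705078), 17.313732147216797)
```

Milestone 1 looks good: the spacer is at x≈69–70 mm and square to 0.001 rad, and the tin has not moved. The fingers are shut. I go down behind its −y end.

Call:
play_rows([
  [[0.007, -0.02, -0.05], [0, 0, 0]],
  [[0.015, -0.04, -0.1], [0, 0, 0]],
  [[0.019, -0.052, -0.15], [0, 0, 0]],
  [[0.019, -0.052, -0.19], [0, 0, 0]],
  [[0.019, -0.052, -0.22], [0, 0, 0]],
  [[0.019, -0.052, -0.237], [0, 0, 0]],
  [[0.019, -0.052, -0.2425], [0, 0, 0]],
  [[0.019, -0.052, -0.2425], [0, 0, 0]],
])

```text
time_s: 9.02
position: [0.6457, -0.0837, 0.0353]
tcp_rot: [[-0.154, 0.0, -0.988], [0.988, -0.0, -0.154], [-0.0, -1.0, -0.0]]
force: [0.4, -1.0, -0.1]
opening: 0.003
```

```bash
python3 st.py
```

```text
t 9.025 tray mm [ 67.78813225 -66.1443444 ] z 35.26009791597431 F tray [ 0.25113835 -1.02218343] -0.1314622507460977 op 0.27978916356603634 ang -0.0003721711247393622
```

Call:
play_rows([
  [[-0.0009, 0.0069, 0], [0, 0, 0]],
  [[-0.0019, 0.0139, 0], [0, 0, 0]],
  [[-0.0028, 0.0208, 0], [0, 0, 0]],
  [[-0.0037, 0.0278, 0], [0, 0, 0]],
  [[-0.0047, 0.0347, 0], [0, 0, 0]],
  [[-0.0056, 0.0416, 0], [0, 0, 0]],
  [[-0.0065, 0.0486, 0], [0, 0, 0]],
  [[-0.0074, 0.0555, 0], [0, 0, 0]],
  [[-0.0084, 0.0625, 0], [0, 0, 0]],
  [[-0.0093, 0.0694, 0], [0, 0, 0]],
])

```text
time_s: 10.28
position: [0.6359, -0.0138, 0.0349]
tcp_rot: [[-0.154, -0.001, -0.988], [0.988, 0.0, -0.154], [0.0, -1.0, 0.001]]
force: [-0.1, -0.8, 0.8]
opening: 0.005
```

```bash
python3 st.py s4
```

```text
t 10.275 tray mm [68.88033347  4.41646797] z 34.9166816297862 F tray [-0.18193787 -0.80160276] 0.7870233929151847 op 0.4764243443597115 ang -0.00039427417465384695
```

View pics/s4.png

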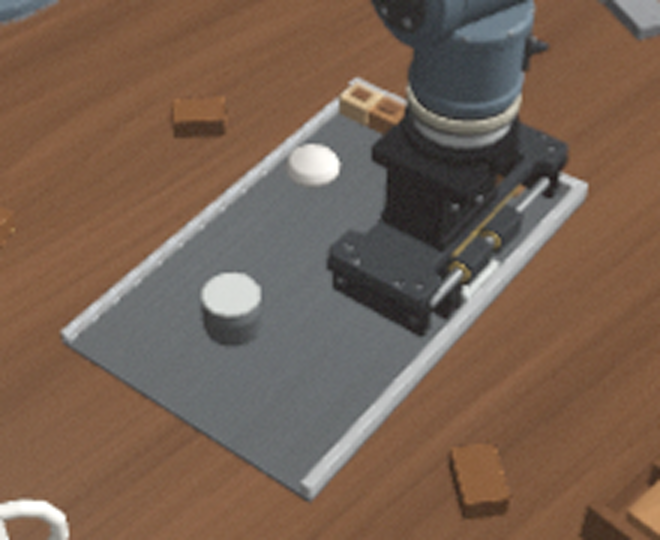

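The tin and stone stay put, and the spacer shows as a white strip along the rail (crop (480,283)). Before the last 75 mm I lift and check its squareness from above.

Call:
play_rows([
  [[0.001, -0.006, 0], [0, 0, 0]],
  [[0.0012, -0.012, 0.003], [0, 0, 0]],
  [[0.001, -0.015, 0.05], [0, 0, 0]],
  [[-0.003, -0.018, 0.11], [0, 0, 0]],
  [[-0.007, -0.018, 0.17], [0, 0, 0]],
  [[-0.01, -0.018, 0.22], [0, 0, 0]],
  [[-0.01, -0.018, 0.2425], [0, 0, 0]],
  [[-0.01, -0.018, 0.2425], [0, 0, 0]],
  [[-0.01, -0.018, 0.2425], [0, 0, 0]],
])

```text
time_s: 11.45
position: [0.6254, -0.0326, 0.2762]
tcp_rot: [[-0.153, -0.002, -0.988], [0.988, 0.001, -0.153], [0.001, -1.0, 0.002]]
force: [-0.8, -0.2, 0.3]
opening: 0.006
```

```bash
python3 snap.py w4; python3 m3.py w4; sed -i 's/.0835,-.08/.088,-.08/' m3.py; python3 m3.py w3|head -1;  python3 m3.py w4|head -1
```

```text
11.45 [ 0.62536317 -0.03258798  0.27622133] 0.00563735569087455 [-1.31938547e+01  2.86919475e+01  7.99495380e+01  1.97255554e-03
  7.14982317e+01 -1.11996090e+02]
spacer ((69.42454528808594, 37.56696319580078), (44.78441619873047, 28.250579833984375), 89.93912506103516)
tin ((-43.7896614074707, -99.1199951171875), (39.587860107421875, 40.19269943237305), 42.15406799316406)
stone ((-97.02742767333984, 66.14469909667969), (33.904029846191406, 35.46965408325195), 27.65907096862793)
spacer ((70.79022979736328, -11.752237319946289), (44.245819091796875, 31.437088012695312), 89.94017028808594)
spacer ((70.63368225097656, 37.78534698486328), (31.43914222717285, 44.70330810546875), 0.9671051502227783)
```

Spacer at y≈37.7 mm, against the rail and square; nothing else moved. The finger front is 10.7 mm ahead of the TCP, so home is at TCP y≈114. I go back down behind it.

Call:
play_rows([
  [[0.0115, 0.0064, -0.05], [0, 0, 0]],
  [[0.0115, 0.0064, -0.1], [0, 0, 0]],
  [[0.0115, 0.0064, -0.15], [0, 0, 0]],
  [[0.0115, 0.0064, -0.19], [0, 0, 0]],
  [[0.0115, 0.0064, -0.22], [0, 0, 0]],
  [[0.0115, 0.0064, -0.236], [0, 0, 0]],
  [[0.0115, 0.0064, -0.2415], [0, 0, 0]],
  [[0.0115, 0.0064, -0.2415], [0, 0, 0]],
])

```text
time_s: 12.5
position: [0.638, -0.026, 0.0362]
tcp_rot: [[-0.154, 0.0, -0.988], [0.988, -0.0, -0.154], [-0.0, -1.0, -0.0]]
force: [0.1, -0.5, 0.8]
opening: 0.005
```

```bash
python3 st.py
```

```text
t 12.5 tray mm [69.08061741 -7.95901527] z 36.2484403784895 F tray [ 0.02630176 -0.53455195] 0.8005440569178262 op 0.43922124656891903 ang -0.0004459845004192442
```

Call:
play_rows([
  [[-0.001, 0.0069, -0.001], [0, 0, 0]],
  [[-0.002, 0.0139, -0.001], [0, 0, 0]],
  [[-0.003, 0.0208, -0.001], [0, 0, 0]],
  [[-0.004, 0.0277, -0.001], [0, 0, 0]],
  [[-0.005, 0.0347, -0.001], [0, 0, 0]],
  [[-0.006, 0.0416, -0.001], [0, 0, 0]],
  [[-0.0071, 0.0485, -0.001], [0, 0, 0]],
  [[-0.0081, 0.0554, -0.001], [0, 0, 0]],
  [[-0.0091, 0.0624, -0.001], [0, 0, 0]],
  [[-0.0101, 0.0693, -0.001], [0, 0, 0]],
])

```text
time_s: 13.75
position: [0.6275, 0.0438, 0.035]
tcp_rot: [[-0.154, -0.0, -0.988], [0.988, 0.0, -0.154], [0.0, -1.0, 0.0]]
force: [-0.1, -1.3, 0.2]
opening: 0.002
```

```bash
python3 st.py
```

```text
t 13.75 tray mm [69.42954028 62.71404564] z 34.983408244331606 F tray [-0.33816438 -1.28132954] 0.20677696540602272 op 0.15210135844343917 ang -0.00044871023509457375
```

Call:
play_rows([
  [[-0.0008, 0.0054, 0], [0, 0, 0]],
  [[-0.0016, 0.0109, 0], [0, 0, 0]],
  [[-0.0024, 0.0163, 0], [0, 0, 0]],
  [[-0.0032, 0.0218, 0], [0, 0, 0]],
  [[-0.004, 0.0272, 0], [0, 0, 0]],
  [[-0.0048, 0.0326, 0], [0, 0, 0]],
  [[-0.0056, 0.0381, 0], [0, 0, 0]],
  [[-0.0064, 0.0435, 0], [0, 0, 0]],
  [[-0.0067, 0.0455, 0], [0, 0, 0]],
  [[-0.007, 0.0475, 0], [0, 0, 0]],
])

```text
time_s: 15.0
position: [0.6206, 0.091, 0.035]
tcp_rot: [[-0.154, 0.0, -0.988], [0.988, -0.0, -0.154], [-0.0, -1.0, -0.0]]
force: [-0.8, -0.8, 0.5]
opening: 0.009
```

```bash
python3 st.py
```

```text
t 15.0 tray mm [ 69.91616821 110.3705452 ] z 35.031544652603586 F tray [-0.86441789 -0.63259463] 0.4671261602993836 op 0.7554906614611958 ang -0.0004240090037099242
```

Call:
play_rows([
  [[-0.0002, 0.001, 0], [0, 0, 0]],
  [[-0.0003, 0.002, 0], [0, 0, 0]],
  [[-0.0005, 0.003, 0], [0, 0, 0]],
  [[-0.0006, 0.004, 0], [0, 0, 0]],
  [[-0.0008, 0.005, 0], [0, 0, 0]],
  [[-0.0009, 0.006, 0], [0, 0, 0]],
  [[-0.0009, 0.006, 0], [0, 0, 0]],
])

```text
time_s: 15.88
position: [0.6198, 0.0962, 0.0351]
tcp_rot: [[-0.154, 0.0, -0.988], [0.988, -0.001, -0.154], [-0.001, -1.0, 0.0]]
force: [0.1, -4.6, 0.4]
opening: 0.006
```

```bash
python3 st.py
```

```text
t 15.875 tray mm [ 69.95745908 115.57397113] z 35.090391475662294 F tray [-0.62348781 -4.58250773] 0.40894262909698503 op 0.5111077300798937 ang -4.567452497489244e-05
```

Contact with the end stop at 4.6 N. I back off and check from above.

Call:
play_rows([
  [[0.001, -0.007, 0], [0, 0, 0]],
  [[0.0023, -0.015, 0.001], [0, 0, 0]],
  [[0.0023, -0.02, 0.05], [0, 0, 0]],
  [[0.004, -0.03, 0.1], [0, 0, 0]],
  [[0.005, -0.045, 0.15], [0, 0, 0]],
  [[0.006, -0.06, 0.2], [0, 0, 0]],
  [[0.0065, -0.067, 0.2425], [0, 0, 0]],
  [[0.0065, -0.067, 0.2425], [0, 0, 0]],
  [[0.0065, -0.067, 0.2425], [0, 0, 0]],
])

```text
time_s: 17.0
position: [0.6254, 0.0299, 0.2769]
tcp_rot: [[-0.153, -0.002, -0.988], [0.988, 0.001, -0.153], [0.001, -1.0, 0.001]]
force: [-0.1, 0.6, -0.7]
opening: 0.004
```

```bash
python3 snap.py w5; python3 m3.py w5; sed -i 's/.088,-.08/.0835,-.08/;s/,.18,.0235/,.168,.0235/' m3.py; python3 m3.py w5|head -1
```

```text
17.0 [0.625425   0.02991606 0.27688684] 0.0036056756375832744 [-7.48507974e+00  2.86275548e+01  7.99542012e+01  2.88662631e-02
  7.15086138e+01 -1.06313874e+02]
spacer ((70.68082427978516, 147.30368041992188), (31.13913345336914, 44.93042755126953), 0.023145627230405807)
tin ((-44.061187744140625, -98.71746826171875), (41.03369140625, 40.20172119140625), 89.42713928222656)
stone ((-96.84693145751953, 67.07343292236328), (34.199729919433594, 33.8870849609375), 43.21242141723633)
spacer ((69.07354736328125, 146.3479766845703), (43.01948547363281, 27.965866088867188), 89.96147918701172)
```

View pics/w5.png

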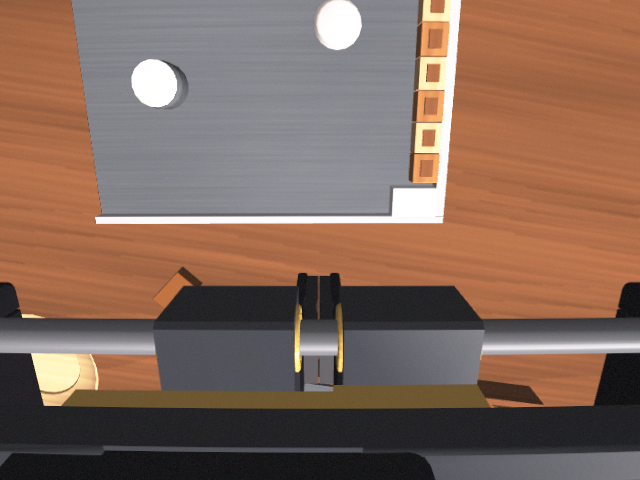

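The spacer is in the corner pocket at about (416,202), touching both rail and stop. It measures x≈70, y≈147.3 mm and is square, and the hand is clear.

```bash
python3 -c "
from rig import *
print(hand_in())"
```

```text
the job is handed in; nothing more can be done
None
```

The spacer is home in the corner pocket and the job is handed in; `hand_in()` gives no verdict, so I only have my own checks to go on.

I pushed the spacer straight across to the rail with the fingertips slightly open. With the fingers shut, I then slid it along the rail in two stages to the end stop. It finished with a contact force of about 4.6 N, after which I lifted the hand clear at 17 s of the 64 s allowed.

| Check from above | Tray x (mm) | Tray y (mm) | Off square (rad) |
|---|---|---|---|
| Against the rail, before the slide | 69.2 to 70.8 | −11.8 | about 0.001 |
| Mid-slide | 69.4 to 70.6 | 37.7 | within 0.02 |
| Final | about 70 | about 147.3 | under 0.001 |

- **Bystanders:** the tin measured within 1 mm of its start. The stone's y drifted by about 1.7 mm against my first rough reading, which is about the measurement error. I did not measure the jar, mug, can, mallet or brush afterwards, but the hand never went near them.
- **Uncertain figures:** x is only good to about 1 mm, because the bright rail top merges with the spacer in the image. The result shifts between 69 and 71 mm depending on where I cut the mask. A tighter cut gave a final y of 146.3 mm, because it trims the spacer's end.
- **Early mismatch:** rough first readings from the scene and side cameras disagreed by about 10–20 mm. I did not use them for the pushes; the wrist camera's measurements matched the given sizes.

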